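# Weigh a thread spool on the counter scale

## Robot

A 7-joint arm with a two-finger parallel gripper is mounted at the origin on a cart in front of the work surface, level with it; the furniture and walls round the work are solid. World frame = base frame: x ahead of the robot, y to its left, z up, the work surface at z = 0. Lengths are in m, angles in rad, forces in N, time in s.
With the tool pointing down it reaches from about 0.425 to 0.875 m from the base axis. Payload 8.4 kg.
Tool frame: the origin (TCP) lies on the centre line of the jaws, within the pads' length; the fingertips stand 17 mm ahead of it and the grasp point (between the pads) lies 2 mm behind it; z points along the fingers, y is the line along which they close (so a half turn about z gives the same grasp; the last joint's range is limited). The gripper opens to 87 mm and grips with 3 to 60 N. Pads are 19 mm wide; open, the fingers measure 117 mm over their backs; the gripper's body (75 mm by 190 mm) begins 51 mm behind the grasp point.
Start: joints at [-1.378, 0.333, 0.04, 1.465, -0.013, 1.343, -0.059], TCP at [0.187, 0.622, 0.204] pointing down, gripper open.
Joint ranges: [-2.58, 2.58], [-0.38, 2.09], [-1.3, 1.39], [0.25, 2.4], [-1.5, 4.64], [0.08, 2.09], [-2.65, 2.65]. Speed limits (rad/s): [2.22, 2.22, 2.79, 2.79, 3.14, 3.14, 3.14].

## Interface

Orientations are given as a unit quaternion [x, y, z, w].
In Python, from bench import bot gives the robot as it stands.
- The arm moves only by the tool carry_out, never from a script. Its argument "increments" is text: rows parted by semicolons, each of 7 numbers parted by spaces: the shift along the world's x, y, z each as a share of 150 mm, from -1 to 1, then the turn, a rotation vector about the world's x, y, z each as a share of 90 degrees, from -1 to 1, then the gripper's target within -1 to 1 (shut at 1, half-way at 0, fully open at -1). In form: x y z wx wy wz gripper; .... A call has 1 to 8 rows; each row is the pose to reach, as a shift and turn from the pose commanded when the call began; what a row does not reach only later rows make up. A row lasts 1/12 s, in which the tool goes at most 41.7 mm and 7.16 degrees, less where a joint would pass 70% of its speed; a pose out of reach is approached as far as the arm can. A call with a number of a shift or a turn outside -1 to 1 is refused whole. A call with a gripper value outside its range is refused whole. The fingers move at their own pace and stop on an object; "grip_force" is the grip in N (left out, the last holds). Time passes only in rows, so rows that repeat a pose let the fingers close. It gives the time, the measured TCP pose, the force, the opening and the grip force at its end, in the units of the state.
- bot.get_state(): the state, without advancing time (a new reading comes with each control period).
- bot.get_image(name): name is "side" or "top" or "wrist"; returns the picture (420x560x3 uint8, blue, green, red); there is no depth.
- bot.calibration(name): a dict with "fovy" (degrees; the focal length in pixels is half the picture's height over the tangent of half this angle, whatever the lens; pixels are square), "cx", "cy" (the principal point, pixels), "D" ([k1, k2, p1, p2, k3] as OpenCV has them; the pictures are not rectified), "T" (4x4, takes a point from camera to world coordinates). Camera axes: x right, y down, z forward; pixel columns grow to the right and rows downward; lengths in m; the calibration is good to about 2 mm. A picture is of the moment at which its call begins: read the wrist's pose just before it. calibration takes no time and is no camera call; for the wrist camera it gives the pose at the moment of the call.
- bot.hand_in(): hands the job in; it is judged then, once.
The state is a dict: "clock": time; "q": joint angles; "dq": joint speeds; "tau": joint torques, N m; "ee_pos": TCP position; "ee_rot": TCP orientation; "force": force on the tool from outside, world axes, zero at the start; "ft_torque": the same for the moment, N m; "finger_gap": opening from 0.0 (shut) to 1.0 (fully open); "grasp_force": force on a finger pad.
Only numpy, scipy, OpenCV 4.12 (cv2) and the standard library are available. Lean on these libraries where they do the work, as an engineer would, in place of code of your own. Each camera call takes 0.05 s, during which the arm holds its last target. There are 200 camera calls.

## Task

Weigh the thread spool: with the pan still empty press the scale's large round zero key, then lift the spool straight up clear of the rack's front rail, stand it upright in the middle of the scale's pan without dropping it, and let go. Then press the square weigh key and after it the long bar that prints; press the keys one at a time, each well down for about half a second and gently (never as hard as 35 N), and let it come up again. Never press the zero key with the spool on the pan, the weigh or print key before the spool stands there, or the small round off key at all, and leave the stamp and the chalk on the rack where they are.

Things in the scene. Friction and masses are not known exactly. Their poses are not given: they have to be found in the camera images.
- scale: grey counter scale, fixed: sloped keypad part 170 mm wide, low steel pan at its left. Origin on the counter under the middle of the keypad part; x points away from the operator, y to its left, z up. The keypad's frame face has the outward normal (-0.5, 0, 0.866) here; keys are pushed along (0.5, 0, -0.866). The off-white keys stand 12 mm proud of a black block, upper row 50 mm apart, bar 50 mm below.
- visor_edge (a point): middle of the front lower edge of the visor (160 mm wide, along y; z 157 to 168 mm, x from 22 mm back in the scale's frame) of the display head, which rises behind the keys at x = 40 to 86 mm. It overhangs the upper row: a hand held vertically hits it, a hand leaning back square to the keypad passes.
- zero_spot (a point): point on the frame face straight beneath the middle of the large round zero key (24 mm across, upper left); axes as the scale's. The key's face stands 14 to 26 mm out from here along the face normal: the keypad block floats in its frame, at a height different each time but the same for all keys, and firm under a push, so feel for it.
- off_spot (a point): point on the frame face straight beneath the middle of the small round off key (12 mm, upper middle; leave it alone); axes as the scale's. The key's face stands 14 to 26 mm out from here along the face normal: the keypad block floats in its frame, at a height different each time but the same for all keys, and firm under a push, so feel for it.
- weigh_spot (a point): point on the frame face straight beneath the middle of the square weigh key (22 mm, upper right); axes as the scale's. The key's face stands 14 to 26 mm out from here along the face normal: the keypad block floats in its frame, at a height different each time but the same for all keys, and firm under a push, so feel for it.
- print_spot (a point): point on the frame face straight beneath the middle of the long print bar (18 x 70 mm, long side along y, lower middle); axes as the scale's. The key's face stands 14 to 26 mm out from here along the face normal: the keypad block floats in its frame, at a height different each time but the same for all keys, and firm under a push, so feel for it.
- key_zero (a joint): large round zero key. It travels 10 mm; reading in m, 0 = up, 0.010 = fully down; springs back when let go. The push needed rises from about 1.5 N evenly to 6.5 N at the bottom; it counts as pressed beyond 0.0055 (about 4.3 N).
- key_weigh (a joint): square weigh key. It travels 10 mm; reading in m, 0 = up, 0.010 = fully down; springs back when let go. The push needed rises from about 1.5 N evenly to 6.5 N at the bottom; it counts as pressed beyond 0.0055 (about 4.3 N).
- key_print (a joint): long print bar. It travels 10 mm; reading in m, 0 = up, 0.010 = fully down; springs back when let go. The push needed rises from about 1.5 N evenly to 6.5 N at the bottom; it counts as pressed beyond 0.0055 (about 4.3 N).
- key_off (a joint): small round off key, to be left alone. It travels 10 mm; reading in m, 0 = up, 0.010 = fully down; springs back when let go. The push needed rises from about 1.5 N evenly to 6.5 N at the bottom; it counts as pressed beyond 0.0055 (about 4.3 N).
- pan_top (a point): middle of the top face of the scale's flat square steel pan (122 x 122 mm), 22 mm above the counter; axes as the scale's.
- rack: low wooden rack, fixed, 84 mm deep (x) by 290 mm wide (y). Origin on the counter under its middle; x points to its back. Board 22 mm above the counter; a 6 mm steel rail along the front at x = -37 mm, its top 20 mm above the board; back 34 mm, end cheeks 26 mm above the board. Spool, stamp and chalk stand on it side by side, about 90 mm apart, in any order.
- spool_centre (a point): centre (half-way up) of the upright pale thread spool, 27 mm in diameter at its flanges, 46 mm high, about 40 g; loose, its z axis along the spool's axis.
- spool: the same spool; origin at the centre of its underside.
- stamp: rubber stamp with turned wooden handle, 26 x 50 x 66 mm high, loose on the rack; origin under its middle. Bystander.
- chalk: white block of tailor's chalk, 36 x 46 x 8 mm, loose on the rack; origin under its middle. Bystander.
Mind the look-alikes: they are no part of the job. Leave any yellow look-alike of the spool alone.

How it is judged:
By the outcome, as a careful person would: the job done as asked, in the order asked, and still so for the second after the job is handed in, with the robot touching nothing.
It also fails if it takes over 72 s, if anything falls off the work surface, if the arm or the gripper's body presses on something with over 40 N, if the wrist force passes 120 N, or if a joint passes its speed limit or range.

## Working session

There is one attempt and no reset: what is moved stays moved. The work goes in short steps, Python scripts to look and compute and a tool call to move; the robot and the scene stay as the last step left them, time stands still between calls to the robot, and variables do not carry over. Pictures are saved under pics/ and viewed, at most 10 in all, crops included, and the job is handed in when it is done.

Besides the shell and the picture viewer there is one more tool, called after ">>>" by a JSON object that holds its "api" and its "payload", one argument or row to a line. carry_out: Moves the arm, as the interface text tells. Shift numbers are shares of 150 mm and turn numbers shares of 90 degrees, none past 1 either way. Its arguments: {"type":"object","properties":{"increments":{"type":"string"},"grip_force":{"type":"number"}},"required":["increments"]}

```bash
mkdir -p pics; cat > h.py <<'E'
import numpy as np, cv2
from bench import bot
def K(c):
    f=210/np.tan(np.radians(c["fovy"])/2); return np.array([[f,0,c["cx"]],[0,f,c["cy"]],[0,0,1.]])
def ray(name,uv,c=None):
    c=c or bot.calibration(name)
    p=cv2.undistortPoints(np.array([[uv]],float),K(c),np.array(c["D"],float))[0,0]
    T=np.array(c["T"]); return T[:3,3],T[:3,:3]@np.array([p[0],p[1],1.])
def onz(name,uv,z,c=None):
    o,d=ray(name,uv,c); return o+d*(z-o[2])/d[2]
def proj(name,P,c=None):
    c=c or bot.calibration(name); T=np.linalg.inv(np.array(c["T"]))
    r,_=cv2.Rodrigues(T[:3,:3]); return cv2.projectPoints(np.array(P,float).reshape(-1,1,3),r,T[:3,3],K(c),np.array(c["D"],float))[0][:,0]
E
python3 - <<'E'
from h import *
for n in("side","top","wrist"):
    cv2.imwrite(f"pics/{n}0.png",bot.get_image(n)); c=bot.calibration(n); print(n,c["fovy"],c["D"],np.round(c["T"],3).tolist())
print(bot.get_state())
E
```

```text
side 42.47424381804212 [0.0621808 0.        0.        0.        0.       ] [[-0.967, -0.085, 0.24, 0.3], [-0.254, 0.41, -0.876, 1.139], [-0.024, -0.908, -0.418, 0.642], [0.0, 0.0, 0.0, 1.0]]
top 55.85446121368608 [-0.1086578  0.         0.         0.         0.       ] [[0.017, -0.981, 0.194, 0.393], [-1.0, -0.021, -0.016, 0.097], [0.02, -0.193, -0.981, 1.149], [0.0, 0.0, 0.0, 1.0]]
wrist 70.50804035260573 [-0.02467234  0.          0.          0.          0.        ] [[0.288, 0.916, 0.279, 0.11], [0.958, -0.275, -0.085, 0.646], [-0.002, 0.291, -0.957, 0.384], [0.0, 0.0, 0.0, 1.0]]
{'clock': 0.15, 'q': array([-1.37822434,  0.33376253,  0.03990858,  1.46604347, -0.0133623 ,
        1.34328322, -0.05850747]), 'dq': array([ 0.00026308, -0.00113906,  0.00037922, -0.00428081,  0.00042821,
        0.0004499 ,  0.00094677]), 'tau': array([ 1.83921853e-03, -6.56841660e+01,  1.33629844e+00, -4.04104221e+01,
       -5.97890653e-02,  4.18812793e-02,  7.65185359e-05]), 'ee_pos': array([0.18692142, 0.62215592, 0.20316716]), 'ee_rot': array([ 1.45391827e-01,  9.89373962e-01, -6.15230247e-04, -2.54297733e-05]), 'force': array([ 0.04082076, -0.48431029, -0.55672672]), 'ft_torque': array([-0.01555717, -0.04554832,  0.00858579]), 'grasp_force': 0.0, 'finger_gap': 1.001348340291958}
```

View pics/top0.png

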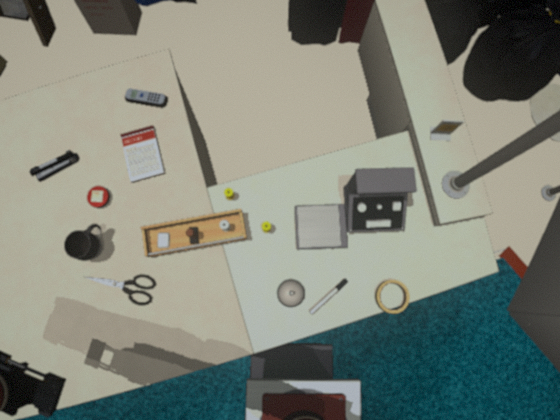

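View pics/side0.png

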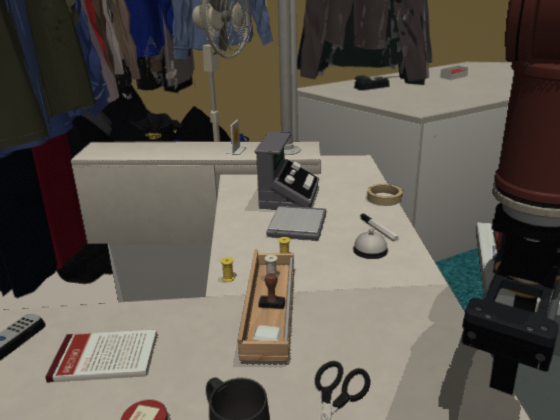

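The top view shows the rack at (195,234) with chalk (163,240), stamp (194,235) and pale spool (224,225). The pan is at (321,226) and the keypad at (378,208). Yellow look-alikes are at (229,193) and (267,227). The side view shows the same layout.

```bash
python3 - <<'E'
from h import *
t=cv2.imread("pics/top0.png"); s=cv2.imread("pics/side0.png")
a=cv2.resize(t[160:260,290:425],None,fx=5.9,fy=5.9,interpolation=cv2.INTER_CUBIC)
cv2.imwrite("pics/a.png",a)
b=cv2.resize(s[125:290,215:335],None,fx=3.6,fy=3.6,interpolation=cv2.INTER_CUBIC)
c=cv2.resize(t[200:265,135:255],None,fx=3,fy=3,interpolation=cv2.INTER_CUBIC)
im=np.zeros((600,800,3),np.uint8); im[:594,:432]=b; im[:195,432:792]=c; cv2.imwrite("pics/b.png",im)
E
```

```text
(no output)
```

View pics/a.png

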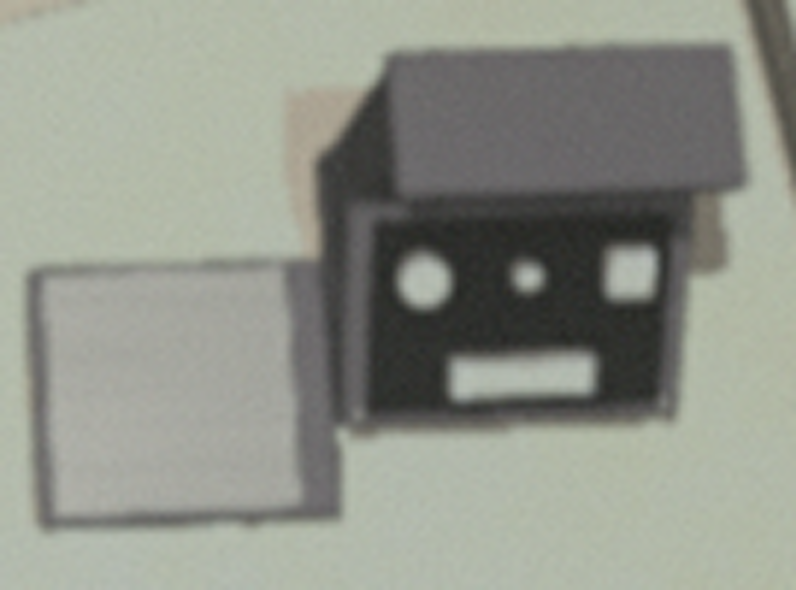

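View pics/b.png

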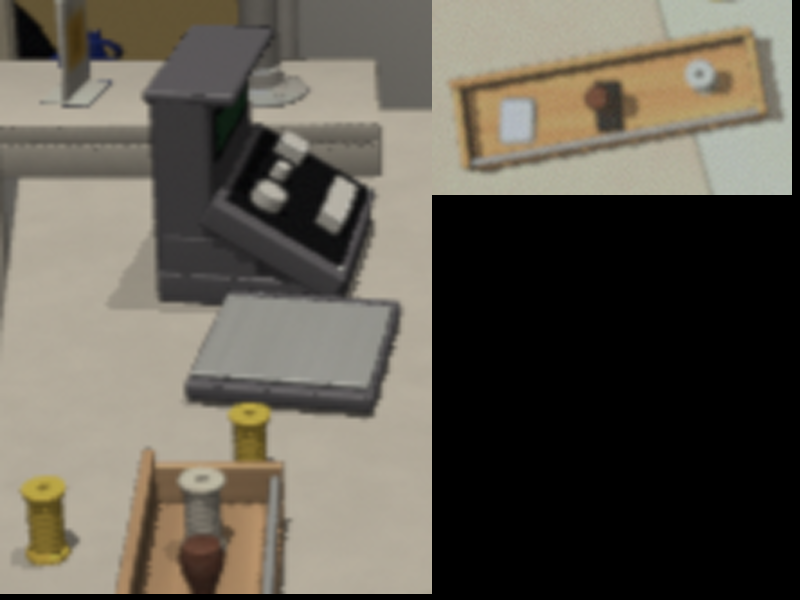

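The crops show key centres at zero (424,280), off (528,277), weigh (631,272) and bar (523,377). The pan's light top runs from (40,268) to (300,510), and the white spool stands right-most on the rack. I'll triangulate these.

```bash
cat > tri.py <<'E'
from h import *
def tri(a,b,na="top",nb="side",ca=None,cb=None):
    o1,d1=ray(na,a,ca);o2,d2=ray(nb,b,cb);d1/=np.linalg.norm(d1);d2/=np.linalg.norm(d2)
    s=np.linalg.lstsq(np.c_[d1,-d2],o2-o1,rcond=None)[0];p=o1+s[0]*d1;q=o2+s[1]*d2
    return (p+q)/2,np.linalg.norm(p-q)
E
python3 - <<'E'
from tri import *
A=lambda p:((p[0]+.5)/5.9-.5+290,(p[1]+.5)/5.9-.5+160)
B=lambda p:((p[0]+.5)/3.6-.5+215,(p[1]+.5)/3.6-.5+125)
P={}
for n,a,b in [("zero",(424,280),(267,190)),("off",(528,277),(281,166)),("weigh",(631,272),(292,143)),("print",(523,377),(341,198)),
  ("panBL",(40,270),(228,295)),("panBR?",(300,266),(228,295)),("panFL",(48,516),(372,388)),("visorL",(400,195),(206,103))]:
    P[n],e=tri(A(a),B(b)); print(n,np.round(P[n]*1000,1),round(e*1000,1))
d=P["zero"]-P["weigh"];print(d*1000,np.linalg.norm(d),"yaw deg",np.degrees(np.arctan2(-d[0],d[1])))
print("pr-off",np.linalg.norm(P["print"]-P["off"]))
# pan top via z=22 plane
for p in [(36,268),(290,264),(302,508),(46,518)]: print("pan",np.round(onz("top",A(p),.022)*1000,1))
t=cv2.imread("pics/top0.png");s=cv2.imread("pics/side0.png")
C=lambda p:((p[0]+.5)/3-.5+135,(p[1]+.5)/3-.5+200)
sp,e=tri(C((699-432,73)),B((201,482)));print("spool top",np.round(sp*1000,1),e, np.round(onz("top",C((699-432,73)),.068)*1000,1))
for q in [(455,83),(748,32),(767,113),(468,165)]: print("rack",np.round(onz("top",C((q[0]-432,q[1])),.05)*1000,1))
E
```

```text
zero [ 631.  -152.4   80.4] 3.3
off [ 633.1 -202.8   79.5] 2.1
weigh [ 636.6 -253.3   78.7] 1.6
print [ 588.  -205.6   55.8] 0.3
panBL [621.9  27.9  82.4] 15.4
panBR? [ 650.8 -105.4   14.2] 2.1
panFL [520.2  20.   18.6] 2.7
visorL [ 660.  -123.8  156. ] 18.1
[ -5.69647353 100.83783442   1.7238871 ] 0.10101331816686289 yaw deg 3.2332840391173354
pr-off 0.05105931184547468
pan [644.1  27.2  22. ]
pan [648.9 -99.1  22. ]
pan [ 527.2 -103.6   22. ]
pan [520.2  21.3  22. ]
spool top [576.4 229.5  63.2] 0.0003585734683122348 [575.8 228.9  68. ]
rack [564.3 461.7  50. ]
rack [619.  186.6  50. ]
rack [542.4 166.2  50. ]
rack [487.4 443.3  50. ]
```

>>> {"api": "carry_out", "payload": {
  "increments": "0.8 -1 0.1 0 0 0.2 1;0.8 -1 0.1 0 0 0.2 1;0.8 -1 0.1 0 0 0.2 1;0.8 -1 0.1 0 0 0.2 1;0.8 -1 0.1 0 0 0.2 1",
  "grip_force": 10
}}

```text
clock: 0.57
ee_pos: [0.3103, 0.4686, 0.2191]
ee_rot: [-0.009, 1.0, -0.0, 0.0]
force: [0.9, -0.0, 1.2]
finger_gap: 0.709
grasp_force: 0.0
```

>>> {"api": "carry_out", "payload": {
  "increments": "0.8 -0.8 0 0 0 0 1;0.8 -0.8 0 0 0 0 1;0.8 -0.8 0 0 0 0 1;0.8 -0.8 0 0 0 0 1;0.8 -0.8 0 0 0 0 1"
}}

```text
clock: 0.98
ee_pos: [0.4331, 0.3449, 0.219]
ee_rot: [-0.006, 1.0, -0.001, 0.001]
force: [0.6, 0.5, 0.1]
finger_gap: 0.325
grasp_force: 0.0
```

>>> {"api": "carry_out", "payload": {
  "increments": "0.4 -1 0 0 0 0 1;0.4 -1 0 0 0 0 1;0.4 -1 0 0 0 0 1;0.4 -1 0 0 0 0 1;0.4 -1 0 0 0 0 1"
}}

```text
clock: 1.4
ee_pos: [0.4899, 0.1942, 0.2191]
ee_rot: [-0.006, 1.0, -0.001, 0.001]
force: [0.1, -0.5, 0.9]
finger_gap: 0.02
grasp_force: 0.0
```

```bash
python3 - <<'E'
from h import *
import pickle
c=bot.calibration("wrist"); s=bot.get_state(); im=bot.get_image("wrist"); cv2.imwrite("pics/w1.png",im); pickle.dump(c,open("w1.pkl","wb")); print(s["clock"],s["ee_pos"],s["finger_gap"],s["force"])
print(proj("wrist",[[.576,.229,.068],[.585,-.039,.022]],c))
E
```

```text
1.4 [0.48986261 0.19419316 0.21914725] 0.019971944560963014 [ 0.13656468 -0.47420198  0.91690434]
[[305.61080187 262.57614034]
 [111.05353055 250.74747485]]
```

View pics/w1.png

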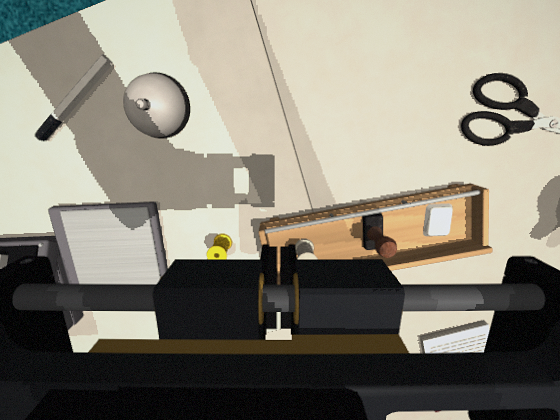

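The wrist view shows the shut fingers at (280,300), the white spool partly hidden at (306,248), the stamp at (378,240), the chalk at (438,221) and the pan at (110,245), which agrees with my projections. Next I go to the zero key.

>>> {"api": "carry_out", "payload": {
  "increments": "0.1 -1 0 0 0 0.02 1;0.1 -1 0 0 0 0.02 1;0.1 -1 0 0 0 0.02 1;0.1 -1 0 0 0 0.02 1"
}}

```text
clock: 1.78
ee_pos: [0.5019, 0.0493, 0.2189]
ee_rot: [-0.026, 1.0, -0.0, 0.0]
force: [1.2, -1.0, 0.7]
finger_gap: 0.005
grasp_force: 0.0
```

>>> {"api": "carry_out", "payload": {
  "increments": "0.2 -1 0 0.016 -0.333 0 1;0.2 -1 0 0.016 -0.333 0 1;0.2 -1 0 0.016 -0.333 0 1;0.2 -1 0 0.016 -0.333 0 1;0.2 -1 0 0.016 -0.333 0 1"
}}

```text
clock: 2.2
ee_pos: [0.5298, -0.1019, 0.2179]
ee_rot: [-0.023, 0.965, 0.006, 0.262]
force: [-0.2, 0.3, -0.6]
finger_gap: 0.004
grasp_force: 0.0
```

>>> {"api": "carry_out", "payload": {
  "increments": "0.33 -0.38 -0.33 0 0 0 1;0.33 -0.38 -0.33 0 0 0 1;0.33 -0.38 -0.33 0 0 0 1;0.33 -0.38 -0.33 0 0 0 1;0.33 -0.38 -0.33 0 0 0 1"
}}

```text
clock: 2.62
ee_pos: [0.5815, -0.153, 0.1689]
ee_rot: [-0.027, 0.966, 0.006, 0.258]
force: [0.3, 0.5, -0.5]
finger_gap: 0.001
grasp_force: 0.0
```

```bash
cat > st.py <<'E'
from h import *
from scipy.spatial.transform import Rotation as R
s=bot.get_state();r=R.from_quat(s["ee_rot"]).as_matrix()
print(round(s["clock"],2),np.round(s["ee_pos"]*1000,1),"zax",np.round(r[:,2],3),"yax",np.round(r[:,1],3),"F",np.round(s["force"],2),"gap",round(s["finger_gap"],3),"tip",np.round((s["ee_pos"]+.017*r[:,2])*1000,1), "q",np.round(s["q"],2))
E
python3 - <<'E'
import st
from h import *
for n in("top","side"): cv2.imwrite(f"pics/{n}1.png",bot.get_image(n))
a=cv2.imread("pics/top1.png")[150:270,280:430];b=cv2.imread("pics/side1.png")[90:250,200:400]
im=np.zeros((600,800,3),np.uint8);im[:300,:375]=cv2.resize(a,None,fx=2.5,fy=2.5);im[:400,380:780]=cv2.resize(b,None,fx=2,fy=2.5);cv2.imwrite("pics/c1.png",im)
E
```

```text
2.62 [ 581.5 -153.   168.9] zax [ 0.498  0.025 -0.867] yax [-0.054  0.999 -0.003] F [ 0.31  0.54 -0.45] gap 0.001 tip [ 590.  -152.5  154.2] q [-0.6  -0.17  0.84  2.14 -0.05  0.62  1.92]
```

View pics/c1.png

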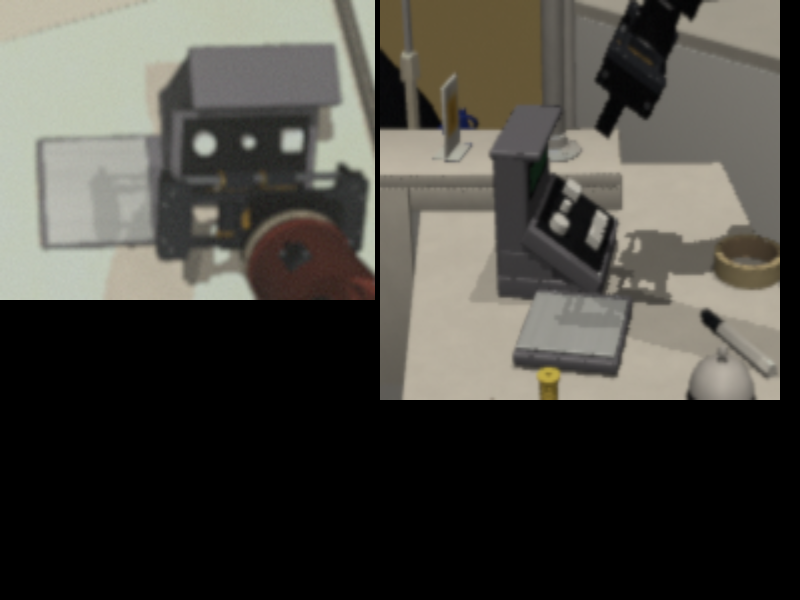

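The tip shows at about (312,142) in the side view. The gripper covers the lower keypad in the top view, and the keys remain clear. I'll check the projection, then refine.

```bash
python3 - <<'E'
from h import *
print(proj("side",[[.590,-.1525,.1542],[.585,-.1525,.163]]),proj("top",[[.590,-.1525,.154],[.567,-.153,.195]]))
# keys bright blobs in top
for f in("top0","top1"):
    t=cv2.imread(f"pics/{f}.png");g=t[190:235,348:410].min(2)
    n,l,s,c=cv2.connectedComponentsWithStats((g>110).astype(np.uint8))
    for i in range(1,n):
        if 8<s[i,4]<200: print(f,s[i],c[i]+[348,190], np.round(onz("top",c[i]+[348,190],.08 if c[i][1]<26 else .055)*1000,1))
E
```

```text
[[304.20170933 152.55104789]
 [306.0677394  149.47607681]] [[368.16177883 215.90333952]
 [372.61550742 221.90567305]]
top0 [10 13  8  9 59] [361.47457627 207.06779661] [ 629.3 -152.8   80. ]
top0 [45 12  8  9 68] [396.51470588 205.88235294] [ 635.  -252.9   80. ]
top0 [29 15  5  4 16] [379.  206.5] [ 632.1 -202.6   80. ]
top0 [ 18  30  25   8 168] [378.05357143 223.375     ] [ 588.6 -205.3   55. ]
top1 [11  0  6  2 10] [361.2 190.4] [ 677.3 -153.3   80. ]
top1 [20  0  9  1  9] [372. 190.] [ 679.2 -184.2   80. ]
top1 [ 9 13  9  9 64] [361.390625 207.15625 ] [ 629.1 -152.6   80. ]
top1 [45 12  9  9 70] [396.61428571 205.91428571] [ 634.9 -253.2   80. ]
top1 [29 15  5  4 18] [379.         206.33333333] [ 632.5 -202.6   80. ]
top1 [57 15  5 15 63] [407.25396825 212.        ] [ 618.1 -283.1   80. ]
top1 [57 32  5  3 15] [407. 223.] [ 591.3 -289.7   55. ]
top1 [ 9 43 10  2 19] [361.73684211 233.52631579] [ 558.7 -157.7   55. ]
```

```bash
python3 - <<'E'
from h import *
s=cv2.imread("pics/side1.png");s=cv2.resize(s[95:215,250:370],None,fx=5,fy=5,interpolation=cv2.INTER_CUBIC)
for p in proj("side",[[.590,-.1525,.1542],[.5815,-.153,.1689],[.631,-.1524,.08]]): cv2.circle(s,tuple(int(v) for v in ((p-[250,95]+.5)*5)),4,(0,0,255),-1)
cv2.imwrite("pics/d.png",s)
E
```

```text
(no output)
```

View pics/d.png

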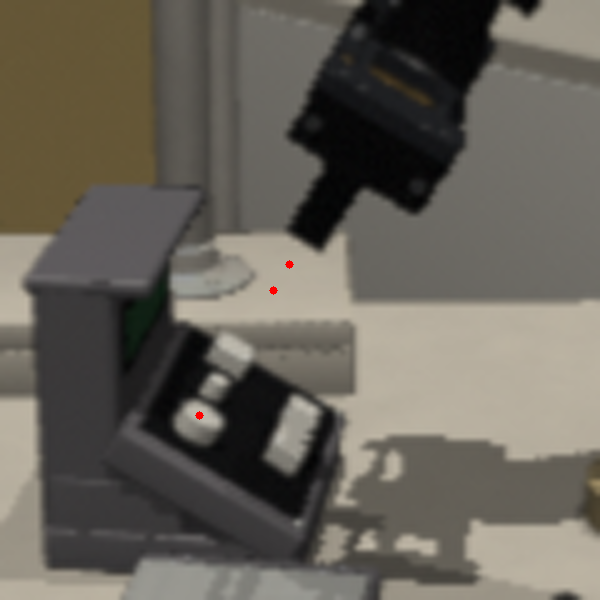

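The zoomed view shows the real fingertip at about (310,240), while my prediction is at (273,290). I'll check this against the start picture and the wrist view.

```bash
python3 - <<'E'
from h import *
import pickle
print("side0 tip",proj("side",[[.187,.622,.186],[.187-.3*0+.0,.622,.257]]))
c=pickle.load(open("w1.pkl","rb"));print("w1 tip,tcp,body",proj("wrist",[[.490,.194,.202],[.490,.194,.219],[.490,.194,.272]],c))
n=cv2.imwrite
bot.get_image("side");im=bot.get_image("side");cv2.imwrite("pics/side2.png",im);print("diff",cv2.absdiff(im,cv2.imread("pics/side1.png"))[95:160,300:380].mean())
import st
for n in("side","top","wrist"): c=bot.calibration(n);print(n,c["cx"],c["cy"])
E
```

```text
side0 tip [[505.59996774 384.04388964]
 [514.76289728 332.80963049]]
w1 tip,tcp,body [[277.45718578 238.53143575]
 [277.32352219 248.23940081]
 [276.71731704 292.28599191]]
diff 0.9490384615384615
2.82 [ 581.8 -152.9  170.1] zax [ 0.5    0.026 -0.865] yax [-0.055  0.998 -0.002] F [ 0.58  0.01 -0.79] gap 0.007 tip [ 590.3 -152.5  155.4] q [-0.6  -0.17  0.84  2.14 -0.05  0.62  1.92]
side 281.7330887867171 195.53523273211553
top 277.8439653548204 214.11902504810098
wrist 278.19668861173955 211.81547605919323
```

```bash
python3 - <<'E'
from h import *
from scipy.spatial.transform import Rotation as R
s=bot.get_state();r=R.from_quat(s["ee_rot"]).as_matrix()
W=lambda x,y,z:s["ee_pos"]+r@np.array([x,y,z])/1000
for n in("side","top"): print(n,np.round(proj(n,[W(0,0,17),W(0,95,-53),W(0,-95,-53),W(0,95,-100),W(0,-95,-100)]),1).tolist())
a=cv2.imread("pics/top1.png").astype(int);b=cv2.imread("pics/top0.png").astype(int)
d=(np.abs(a-b).max(2)>35).astype(np.uint8)
for y in range(204,262,3):
    x=np.where(d[y,335:432])[0]; print(y,"".join(".#"[v] for v in d[y,335:432]))
E
```

```text
side [[304.1, 152.1], [312.0, 142.6], [322.6, 119.3], [321.9, 126.5], [331.6, 104.7]]
top [[368.3, 215.7], [336.6, 226.6], [413.6, 223.8], [340.1, 233.9], [420.7, 230.8]]
204 .................................................................................................
207 .................................................................................................
210 .................................................................................................
213 .................................................................................................
216 ................................................................................#####............
219 .........##...............................#####..######...............#####################......
222 ........###..###....##########..#########################.....................###############....
225 ........###...##...............#########################.............########################....
228 ........###....##................#.............................#.###########################.....
231 .......
[... 410 characters left out ...]
##################################################################################......
246 ........##.###############################################################################.......
249 .......###################################################################################.......
252 .......#######################.......####################################################........
255 ..................#############...##########################################################.....
258 ..................############################################################################...
261 ..................###########..............######################################################
```

The top silhouette agrees with the reported pose. Both the side and wrist views suggest the fingers look shorter than stated, so I'll find the key by force in small steps.

>>> {"api": "carry_out", "payload": {
  "increments": "0.187 -0.005 -0.353 0 0 0 1;0.187 -0.005 -0.353 0 0 0 1;0.187 -0.005 -0.353 0 0 0 1;0.187 -0.005 -0.353 0 0 0 1"
}}

```text
clock: 3.15
ee_pos: [0.6086, -0.1546, 0.1152]
ee_rot: [-0.027, 0.966, 0.005, 0.257]
force: [-0.2, -1.2, 0.3]
finger_gap: 0.002
grasp_force: 0.0
```

>>> {"api": "carry_out", "payload": {
  "increments": "0.01 0 -0.0173 0 0 0 1;0.02 0 -0.0347 0 0 0 1;0.03 0.001 -0.052 0 0 0 1;0.04 0.002 -0.0693 0 0 0 1;0.04 0.002 -0.0693 0 0 0 1"
}}

```text
clock: 3.57
ee_pos: [0.6156, -0.1547, 0.1065]
ee_rot: [-0.026, 0.965, 0.006, 0.259]
force: [0.9, -0.5, 0.3]
finger_gap: 0.008
grasp_force: 0.0
```

```bash
cat > fz.py <<'E'
from h import *
from scipy.spatial.transform import Rotation as R
import sys
s=bot.get_state();r=R.from_quat(s["ee_rot"]).as_matrix()
print(round(s["clock"],2),"tcp",np.round(s["ee_pos"]*1000,1),"axial F",round(-s["force"]@r[:,2],2),np.round(s["force"],1),"dist TCP->vis zero face",np.round((np.array([.631,-.1525,.08])-s["ee_pos"])@r*1000,1))
E
python3 fz.py
```

```text
3.57 tcp [ 615.6 -154.7  106.5] axial F -0.19 [ 0.9 -0.5  0.3] dist TCP->vis zero face [-0.2  1.5 30.7]
```

>>> {"api": "carry_out", "payload": {
  "increments": "0.01 0.003 -0.0173 0 0 0 1;0.02 0.005 -0.0347 0 0 0 1;0.03 0.008 -0.052 0 0 0 1;0.03 0.01 -0.052 0 0 0 1;0.03 0.01 -0.052 0 0 0 1"
}}

```text
clock: 3.98
ee_pos: [0.6199, -0.1535, 0.0978]
ee_rot: [-0.026, 0.966, 0.005, 0.258]
force: [0.2, 0.0, 0.4]
finger_gap: 0.002
grasp_force: 0.0
```

>>> {"api": "carry_out", "payload": {
  "increments": "0.01 0.0005 -0.0173 0 0 0 1;0.02 0.001 -0.0347 0 0 0 1;0.02 0.001 -0.0347 0 0 0 1"
}}

```text
clock: 4.23
ee_pos: [0.6231, -0.1531, 0.0924]
ee_rot: [-0.026, 0.966, 0.005, 0.259]
force: [-0.1, -0.3, -0.4]
finger_gap: 0.006
grasp_force: 0.0
```

```bash
python3 fz.py
```

```text
4.23 tcp [ 623.1 -153.1   92.4] axial F -0.27 [-0.1 -0.3 -0.4] dist TCP->vis zero face [-0.7  0.2 14.7]
```

>>> {"api": "carry_out", "payload": {
  "increments": "0.01 0.0005 -0.0173 0 0 0 1;0.01 0.0005 -0.0173 0 0 0 1"
}}

```text
clock: 4.4
ee_pos: [0.6246, -0.1531, 0.0899]
ee_rot: [-0.026, 0.966, 0.005, 0.259]
force: [-0.9, 0.7, 0.8]
finger_gap: 0.008
grasp_force: 0.0
```

>>> {"api": "carry_out", "payload": {
  "increments": "0.01 0.0005 -0.0173 0 0 0 1;0.01 0.0005 -0.0173 0 0 0 1"
}}

```text
clock: 4.57
ee_pos: [0.6261, -0.153, 0.0874]
ee_rot: [-0.026, 0.966, 0.005, 0.259]
force: [-0.2, -0.5, 1.3]
finger_gap: 0.001
grasp_force: 0.0
```

>>> {"api": "carry_out", "payload": {
  "increments": "0.01 0.0005 -0.0173 0 0 0 1;0.01 0.0005 -0.0173 0 0 0 1"
}}

```text
clock: 4.73
ee_pos: [0.6276, -0.1529, 0.0848]
ee_rot: [-0.026, 0.966, 0.005, 0.259]
force: [-1.0, 0.8, 0.0]
finger_gap: 0.006
grasp_force: 0.0
```

```bash
python3 fz.py
```

```text
4.73 tcp [ 627.6 -152.9   84.8] axial F 0.54 [-1.   0.8  0. ] dist TCP->vis zero face [-0.5  0.3  5.9]
```

```bash
python3 - <<'E'
from h import *
im=bot.get_image("side");cv2.imwrite("pics/side3.png",im)
s=cv2.resize(im[95:215,250:370],None,fx=5,fy=5,interpolation=cv2.INTER_CUBIC)
cv2.imwrite("pics/e.png",s)
E
```

```text
(no output)
```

View pics/e.png

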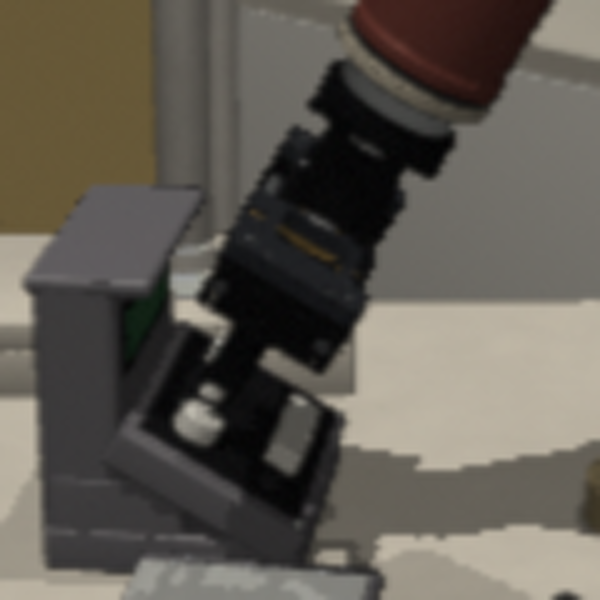

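The tip at about (222,402) is still short of the zero face at (197,410). Both views put the gripper about 33 mm further back along the tool axis than reported, so I keep feeling forward.

>>> {"api": "carry_out", "payload": {
  "increments": "0.01 0.0005 -0.0173 0 0 0 1;0.02 0.001 -0.0347 0 0 0 1;0.02 0.001 -0.0347 0 0 0 1"
}}

```text
clock: 5.03
ee_pos: [0.6306, -0.1527, 0.0794]
ee_rot: [-0.026, 0.966, 0.005, 0.259]
force: [-0.3, -0.1, -0.3]
finger_gap: 0.003
grasp_force: 0.0
```

>>> {"api": "carry_out", "payload": {
  "increments": "0.01 0.0005 -0.0173 0 0 0 1;0.01 0.0005 -0.0173 0 0 0 1"
}}

```text
clock: 5.2
ee_pos: [0.6321, -0.1528, 0.077]
ee_rot: [-0.026, 0.966, 0.005, 0.259]
force: [0.3, 0.3, -0.3]
finger_gap: 0.008
grasp_force: 0.0
```

>>> {"api": "carry_out", "payload": {
  "increments": "0.01 0.0005 -0.0173 0 0 0 1;0.01 0.0005 -0.0173 0 0 0 1"
}}

```text
clock: 5.37
ee_pos: [0.6336, -0.1526, 0.0744]
ee_rot: [-0.026, 0.966, 0.005, 0.259]
force: [0.6, 0.2, -0.3]
finger_gap: 0.009
grasp_force: 0.0
```

```bash
python3 fz.py
```

```text
5.37 tcp [ 633.6 -152.6   74.4] axial F -0.57 [ 0.6  0.2 -0.3] dist TCP->vis zero face [-0.6  0.3 -6.1]
```

>>> {"api": "carry_out", "payload": {
  "increments": "0.01 0.0005 -0.0173 0 0 0 1;0.01 0.0005 -0.0173 0 0 0 1"
}}

```text
clock: 5.53
ee_pos: [0.6351, -0.1525, 0.0718]
ee_rot: [-0.026, 0.966, 0.005, 0.259]
force: [-0.5, -0.1, 0.3]
finger_gap: 0.008
grasp_force: 0.0
```

>>> {"api": "carry_out", "payload": {
  "increments": "0.01 0.0005 -0.0173 0 0 0 1;0.01 0.0005 -0.0173 0 0 0 1"
}}

```text
clock: 5.7
ee_pos: [0.6366, -0.1524, 0.0692]
ee_rot: [-0.026, 0.966, 0.005, 0.259]
force: [0.2, 0.3, 0.2]
finger_gap: 0.004
grasp_force: 0.0
```

>>> {"api": "carry_out", "payload": {
  "increments": "0.01 0.0005 -0.0173 0 0 0 1;0.01 0.0005 -0.0173 0 0 0 1"
}}

```text
clock: 5.87
ee_pos: [0.6382, -0.1526, 0.0668]
ee_rot: [-0.026, 0.966, 0.005, 0.259]
force: [0.0, -0.2, 2.0]
finger_gap: 0.004
grasp_force: 1.1
```

```bash
python3 fz.py
```

```text
5.87 tcp [ 638.2 -152.6   66.8] axial F 1.74 [ 0.  -0.2  2. ] dist TCP->vis zero face [ -0.4   0.4 -15. ]
```

>>> {"api": "carry_out", "payload": {
  "increments": "0.01 0.0005 -0.0173 0 0 0 1;0.01 0.0005 -0.0173 0 0 0 1"
}}

```text
clock: 6.03
ee_pos: [0.6397, -0.1526, 0.0643]
ee_rot: [-0.026, 0.966, 0.005, 0.259]
force: [-2.2, 1.1, 3.0]
finger_gap: 0.003
grasp_force: 1.8
```

>>> {"api": "carry_out", "payload": {
  "increments": "0.007 0 -0.0115 0 0 0 1;0.007 0 -0.0115 0 0 0 1"
}}

```text
clock: 6.2
ee_pos: [0.6407, -0.1525, 0.0626]
ee_rot: [-0.026, 0.966, 0.005, 0.259]
force: [-3.9, 0.4, 3.7]
finger_gap: 0.007
grasp_force: 2.3
```

```bash
python3 fz.py
```

```text
6.2 tcp [ 640.7 -152.5   62.6] axial F 5.15 [-3.9  0.4  3.7] dist TCP->vis zero face [ -0.3   0.5 -19.9]
```

>>> {"api": "carry_out", "payload": {
  "increments": "0.005 0 -0.0095 0 0 0 1;0.005 0 -0.0095 0 0 0 1;0.005 0 -0.0095 0 0 0 1;0.005 0 -0.0095 0 0 0 1;0.005 0 -0.0095 0 0 0 1;0.005 0 -0.0095 0 0 0 1;0.005 0 -0.0095 0 0 0 1"
}}

```text
clock: 6.78
ee_pos: [0.6414, -0.1525, 0.0614]
ee_rot: [-0.026, 0.966, 0.005, 0.259]
force: [-2.6, 0.5, 5.1]
finger_gap: 0.006
grasp_force: 2.7
```

```bash
python3 fz.py
```

```text
6.78 tcp [ 641.4 -152.5   61.4] axial F 5.68 [-2.6  0.5  5.1] dist TCP->vis zero face [ -0.3   0.5 -21.3]
```

Zero is pressed: about 5.7 N, roughly 8 mm down, held for over half a second. Contact confirms the true tip is about 31 mm behind the stated one. Retreating and heading to the spool.

>>> {"api": "carry_out", "payload": {
  "increments": "-0.1 -0.005 0.17 0 0 0 1;-0.267 -0.014 0.46 0 0 0 1;-0.267 -0.014 0.46 0 0 0 1;-0.267 -0.014 0.46 0 0 0 1"
}}

```text
clock: 7.12
ee_pos: [0.6012, -0.1562, 0.1326]
ee_rot: [-0.025, 0.965, 0.005, 0.26]
force: [1.3, 0.8, 0.0]
finger_gap: 0.005
grasp_force: 0.0
```

>>> {"api": "carry_out", "payload": {
  "increments": "-0.2 0.3 0.5 0 0 0 1;-0.2 1 0.5 -0.016 0.333 0 0;-0.2 1 0.5 -0.016 0.333 0 0;-0.2 1 0.5 -0.016 0.333 0 0;-0.2 1 0.5 -0.016 0.333 0 0;-0.2 1 0.5 -0.016 0.333 0 0"
}}

```text
clock: 7.62
ee_pos: [0.5734, 0.0048, 0.2051]
ee_rot: [-0.033, 0.999, -0.001, -0.004]
force: [-0.0, 2.0, -1.6]
finger_gap: 0.3
grasp_force: 0.0
```

>>> {"api": "carry_out", "payload": {
  "increments": "0 1 0 0 0 0.09 -0.1;0 1 0 0 0 0.09 -0.1;0 1 0 0 0 0.09 -0.1;0 1 0 0 0 0.09 -0.1;0 1 0 0 0 0.09 -0.1"
}}

```text
clock: 8.03
ee_pos: [0.5702, 0.1533, 0.204]
ee_rot: [-0.102, 0.995, 0.001, -0.001]
force: [0.1, 1.0, -0.9]
finger_gap: 0.542
grasp_force: 0.0
```

```bash
python3 - <<'E'
import st
from h import *
im=bot.get_image("top");cv2.imwrite("pics/top4.png",im)
print(cv2.absdiff(im,cv2.imread("pics/top0.png"))[185:265,135:275].max(2).mean())
for f in("top0","top4"):
    t=cv2.imread(f"pics/{f}.png");g=t[200:265,135:255];m=((g.min(2)>120)&(g.max(2).astype(int)-g.min(2)<40)).astype(np.uint8)
    n,l,s,c=cv2.connectedComponentsWithStats(m)
    for i in range(1,n):
        if 15<s[i,4]<300: print(f,s[i],np.round(onz("top",c[i]+[135,200],.068)*1000,1))
E
```

```text
8.03 [570.2 153.3 204. ] zax [-0.001  0.001 -1.   ] yax [-0.203  0.979  0.001] F [ 0.06  1.01 -0.92] gap 0.542 tip [570.2 153.3 187. ] q [-0.91  0.24  0.68  1.64 -0.16  1.31  1.58]
69.21375
top0 [84 20 10 10 79] [575.  228.9  68. ]
top0 [ 22  32  12  16 174] [527.6 395.6  68. ]
top0 [ 14  36  94  19 176] [516.2 301.2  68. ]
top4 [ 22  33  13  15 175] [527.4 394.7  68. ]
top4 [ 13  42  63  13 145] [505.6 347.8  68. ]
```

```bash
python3 - <<'E'
from h import *
c=bot.calibration("wrist");im=bot.get_image("wrist");cv2.imwrite("pics/w2.png",im)
pr=proj("wrist",[[.5755,.229,.068],[.5755,.229,.022],[.5755+.0135,.229,.068],[.5755,.2425,.068]],c);print(np.round(pr))
o=pr[0]
x0,y0,x1,y1=[int(v) for v in(o[0]-60,o[1]-60,o[0]+60,o[1]+60)]
s=cv2.resize(im[max(y0,0):y1,max(x0,0):min(x1,560)],None,fx=4,fy=4,interpolation=cv2.INTER_CUBIC)
for p in pr[:2]: cv2.circle(s,tuple(int(v) for v in((p-[max(x0,0),max(y0,0)])*4)),3,(0,0,255),-1)
cv2.imwrite("pics/f.png",s);print(x0,y0)
E
```

```text
[[347. 216.]
 [339. 205.]
 [343. 227.]
 [358. 218.]]
286 155
```

View pics/f.png

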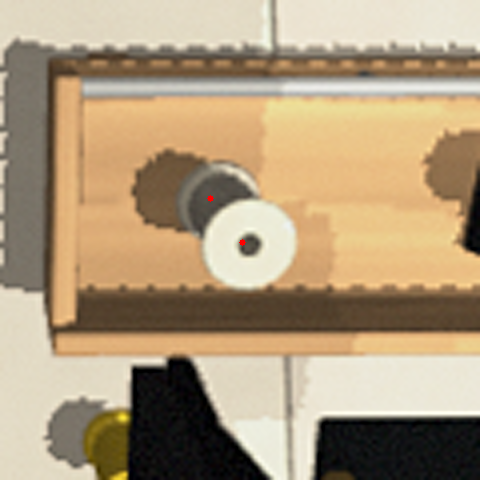

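The wrist crop shows the spool flange centre at (249,244) against a predicted (242,243), so the spool sits at about (575.5, 231) mm. The rack cheek and stamp are clear of the half-open fingers.

>>> {"api": "carry_out", "payload": {
  "increments": "0.035 0.515 0 0 0 0 0;0.035 0.515 0 0 0 0 0;0.035 0.515 -0.3 0 0 0 0;0.035 0.515 -0.7 0 0 0 0;0.035 0.515 -0.7 0 0 0 0;0.035 0.515 -0.7 0 0 0 0"
}}

```text
clock: 8.63
ee_pos: [0.5737, 0.2197, 0.095]
ee_rot: [-0.096, 0.995, -0.002, -0.004]
force: [-0.6, -0.6, -0.0]
finger_gap: 0.501
grasp_force: 0.0
```

>>> {"api": "carry_out", "payload": {
  "increments": "0 0 -0.1 0 0 0 0;0 0 -0.2 0 0 0 0;0 0 -0.3 0 0 0 0;0 0 -0.4 0 0 0 0;0 0 -0.4 0 0 0 0"
}}

```text
clock: 9.05
ee_pos: [0.5763, 0.2211, 0.0396]
ee_rot: [-0.097, 0.995, -0.001, -0.001]
force: [-0.3, 0.5, 0.9]
finger_gap: 0.502
grasp_force: 0.1
```

```bash
python3 - <<'E'
import st
from h import *
c=bot.calibration("wrist");im=bot.get_image("wrist");cv2.imwrite("pics/w3.png",im)
s2=bot.get_image("side");cv2.imwrite("pics/side5.png",s2)
a=cv2.resize(im[120:330,140:420],None,fx=1.4,fy=1.4);b=cv2.resize(s2[190:330,200:340],None,fx=2.8,fy=2.8,interpolation=cv2.INTER_CUBIC)
o=np.zeros((600,800,3),np.uint8);o[:a.shape[0],:a.shape[1]]=a;o[:b.shape[0],400:400+b.shape[1]]=b;cv2.imwrite("pics/g.png",o)
E
```

```text
9.05 [576.3 221.1  39.6] zax [-0.001 -0.001 -1.   ] yax [-0.192  0.981 -0.001] F [-0.28  0.45  0.92] gap 0.502 tip [576.3 221.1  22.6] q [-0.91  0.46  0.6   1.75 -0.29  1.03  1.56]
```

View pics/g.png

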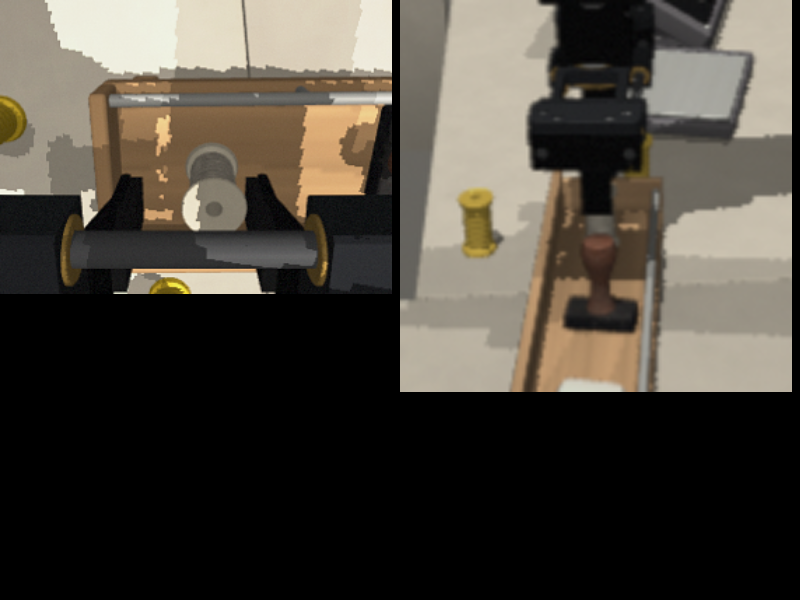

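The view shows the spool top at (214,205) between fingers at (125,180) and (262,180), about 9 mm off centre. I'll shift +y to centre it, then go down.

>>> {"api": "carry_out", "payload": {
  "increments": "-0.005 0.06 0 0 0 0 0;-0.005 0.06 0 0 0 0 0;-0.005 0.06 0 0 0 0 0"
}}

```text
clock: 9.4
ee_pos: [0.5763, 0.2329, 0.0414]
ee_rot: [-0.098, 0.995, 0.0, 0.001]
force: [0.3, 0.2, 1.2]
finger_gap: 0.5
grasp_force: 0.0
```

```bash
python3 - <<'E'
import st
from h import *
im=bot.get_image("wrist");cv2.imwrite("pics/w4.png",im)
g=im[120:330,140:420]
# flange: low-saturation mid-bright blob; fingers: dark columns on row near tips
m=((g.max(2).astype(int)-g.min(2)<35)&(g.min(2)>95)).astype(np.uint8)
n,l,s,c=cv2.connectedComponentsWithStats(m)
for i in range(1,n):
    if s[i,4]>150: print(s[i],np.round(c[i]))
for y in (130,140,150): print(y,"".join("#" if v<45 else "." for v in g[y,60:230].max(1)))
E
```

```text
9.4 [576.3 232.9  41.4] zax [ 0.001  0.001 -1.   ] yax [-0.195  0.981  0.001] F [0.3  0.21 1.25] gap 0.5 tip [576.3 232.9  24.4] q [-0.92  0.46  0.59  1.74 -0.29  1.03  1.54]
[    0     0   280   139 18354] [112.  41.]
[  60   61  220   11 1392] [168.  66.]
[117  99  36  23 200] [135. 107.]
[ 111  122   46   43 1311] [134. 143.]
[152 181  71   7 320] [187. 183.]
[  81  192  115   18 1231] [148. 200.]
130 .........................#################..........................................................................#################.....................................
140 ....................######################.........................................................................######################.......................##########
150 ...........###############################.........................................................................###############################.............###########
```

>>> {"api": "carry_out", "payload": {
  "increments": "0 -0.01 -0.04 0 0 0 0;0 -0.01 -0.08 0 0 0 0;0 -0.01 -0.11 0 0 0 0;0 -0.01 -0.11 0 0 0 0"
}}

```text
clock: 9.78
ee_pos: [0.5749, 0.2296, 0.0222]
ee_rot: [-0.097, 0.995, -0.001, -0.001]
force: [-0.3, 0.1, 0.4]
finger_gap: 0.5
grasp_force: 0.0
```

>>> {"api": "carry_out", "payload": {
  "increments": "0 0 -0.02 0 0 0 0;0 0 -0.04 0 0 0 0;0 0 -0.05 0 0 0 0;0 0 -0.05 0 0 0 0"
}}

```text
clock: 10.12
ee_pos: [0.5756, 0.2301, 0.0158]
ee_rot: [-0.097, 0.995, -0.0, -0.0]
force: [0.2, 0.1, 0.3]
finger_gap: 0.499
grasp_force: 0.0
```

```bash
python3 st.py
```

```text
10.12 [575.6 230.1  15.8] zax [-0. -0. -1.] yax [-0.194  0.981 -0.   ] F [0.23 0.11 0.32] gap 0.499 tip [575.6 230.1  -1.2] q [-0.91  0.49  0.58  1.76 -0.31  0.99  1.56]
```

No contact even with the nominal tip below the board, which confirms the tool offset. Closing gently.

>>> {"api": "carry_out", "payload": {
  "increments": "0 0 0 0 0 0 1;0 0 0 0 0 0 1;0 0 0 0 0 0 1;0 0 0 0 0 0 1;0 0 0 0 0 0 1;0 0 0 0 0 0 1;0 0 0 0 0 0 1;0 0 0 0 0 0 1",
  "grip_force": 8
}}

```text
clock: 10.78
ee_pos: [0.5759, 0.2303, 0.0164]
ee_rot: [-0.097, 0.995, 0.0, 0.0]
force: [-1.1, 1.1, 1.5]
finger_gap: 0.305
grasp_force: 8.0
```

>>> {"api": "carry_out", "payload": {
  "increments": "0 0 0.1 0 0 0 1;0 0 0.2 0 0 0 1;0 0 0.3 0 0 0 1;0 0 0.4 0 0 0 1;0 0 0.5 0 0 0 1;0 0 0.6 0 0 0 1;0 0 0.6 0 0 0 1"
}}

```text
clock: 11.37
ee_pos: [0.5773, 0.2306, 0.1091]
ee_rot: [-0.097, 0.995, 0.001, 0.002]
force: [1.6, 1.0, -0.2]
finger_gap: 0.307
grasp_force: 8.0
```

```bash
python3 - <<'E'
import st
from h import *
im=bot.get_image("wrist");cv2.imwrite("pics/w5.png",im)
c=bot.calibration("wrist")
g=im[100:330,140:420]
m=((g.max(2).astype(int)-g.min(2)<35)&(g.min(2)>85)).astype(np.uint8)
n,l,s,cc=cv2.connectedComponentsWithStats(m)
for i in range(1,n):
    if s[i,4]>80: print(s[i],np.round(cc[i]))
T=np.array(c["T"]);print(proj("wrist",[[.5756,.2301,bot.get_state()["ee_pos"][2]+dz] for dz in(.0522,.0062)],c)-[140,100])
E
```

```text
11.37 [577.3 230.6 109.1] zax [ 0.003  0.002 -1.   ] yax [-0.194  0.981  0.001] F [ 1.64  0.97 -0.18] gap 0.307 tip [577.4 230.6  92.1] q [-0.95  0.38  0.63  1.68 -0.24  1.15  1.51]
[    0     0   280   160 22927] [111.  53.]
[  83   65  197    8 1248] [183.  68.]
[118 132  41  27 367] [138. 142.]
[113 162  52  22 874] [138. 174.]
[147 197  49  14 466] [174. 203.]
[ 99 212  69  18 880] [140. 222.]
[[137.05541151 189.37335858]
 [137.29785908 150.46561755]]
```

The spool is gripped (26.7 mm gap, 8 N) and lifted clear. Carrying it to the pan centre at about (585, -39).

>>> {"api": "carry_out", "payload": {
  "increments": "0.01 -0.1 0 0 0 0 1;0.02 -0.3 0 0 0 -0.03 1;0.03 -0.5 0 0 0 -0.06 1;0.03 -0.7 0 0 0 -0.09 1;0.03 -0.85 0 0 0 -0.09 1;0.03 -0.9 0 0 0 -0.09 1;0.03 -0.9 0 0 0 -0.09 1"
}}

```text
clock: 12.0
ee_pos: [0.5797, 0.0906, 0.1057]
ee_rot: [-0.024, 1.0, -0.001, -0.001]
force: [-1.0, -0.3, -0.6]
finger_gap: 0.308
grasp_force: 8.0
```

>>> {"api": "carry_out", "payload": {
  "increments": "0.01 -0.1 0 0 0 0 1;0.02 -0.3 0 0 0 0 1;0.03 -0.5 0 0 0 0 1;0.03 -0.7 -0.05 0 0 0 1;0.03 -0.85 -0.15 0 0 0 1;0.03 -0.89 -0.25 0 0 0 1;0.03 -0.89 -0.3 0 0 0 1;0.03 -0.89 -0.3 0 0 0 1"
}}

```text
clock: 12.67
ee_pos: [0.5834, -0.0373, 0.0591]
ee_rot: [-0.027, 1.0, 0.0, -0.002]
force: [0.1, 0.4, -0.6]
finger_gap: 0.307
grasp_force: 8.0
```

```bash
python3 st.py
```

```text
12.67 [583.4 -37.3  59.1] zax [-0.004 -0.    -1.   ] yax [-0.054  0.999  0.   ] F [ 0.08  0.37 -0.63] gap 0.307 tip [583.3 -37.3  42.1] q [-0.6   0.39  0.73  1.82 -0.3   1.05  1.86]
```

>>> {"api": "carry_out", "payload": {
  "increments": "0.005 -0.005 -0.07 0 0 0 1;0.005 -0.005 -0.14 0 0 0 1;0.005 -0.005 -0.2 0 0 0 1;0.005 -0.005 -0.24 0 0 0 1;0.005 -0.005 -0.26 0 0 0 1;0.005 -0.005 -0.26 0 0 0 1"
}}

```text
clock: 13.17
ee_pos: [0.585, -0.0389, 0.0215]
ee_rot: [-0.027, 1.0, -0.0, -0.001]
force: [-0.1, -0.7, -0.5]
finger_gap: 0.309
grasp_force: 8.0
```

```bash
python3 st.py
```

```text
13.17 [585.  -38.9  21.5] zax [-0.001 -0.    -1.   ] yax [-0.054  0.999 -0.   ] F [-0.14 -0.73 -0.54] gap 0.309 tip [585.  -38.9   4.5] q [-0.58  0.44  0.7   1.84 -0.34  0.98  1.9 ]
```

>>> {"api": "carry_out", "payload": {
  "increments": "0 0 -0.01 0 0 0 1;0 0 -0.02 0 0 0 1;0 0 -0.02 0 0 0 1"
}}

```text
clock: 13.42
ee_pos: [0.5857, -0.0391, 0.0194]
ee_rot: [-0.027, 1.0, 0.0, 0.0]
force: [-0.2, -0.5, -1.0]
finger_gap: 0.307
grasp_force: 8.0
```

>>> {"api": "carry_out", "payload": {
  "increments": "0 0 -0.009 0 0 0 1;0 0 -0.009 0 0 0 1;0 0 -0.009 0 0 0 1"
}}

```text
clock: 13.67
ee_pos: [0.5856, -0.0391, 0.018]
ee_rot: [-0.027, 1.0, 0.0, 0.0]
force: [-0.2, -0.2, -0.4]
finger_gap: 0.311
grasp_force: 8.0
```

```bash
python3 st.py
```

```text
13.67 [585.6 -39.1  18. ] zax [ 0.  0. -1.] yax [-0.054  0.999  0.   ] F [-0.18 -0.19 -0.42] gap 0.311 tip [585.6 -39.1   1. ] q [-0.57  0.45  0.7   1.85 -0.35  0.97  1.9 ]
```

>>> {"api": "carry_out", "payload": {
  "increments": "0 0 -0.008 0 0 0 1;0 0 -0.008 0 0 0 1;0 0 -0.008 0 0 0 1"
}}

```text
clock: 13.92
ee_pos: [0.5855, -0.039, 0.0167]
ee_rot: [-0.027, 1.0, -0.0, -0.0]
force: [0.4, 0.2, 0.2]
finger_gap: 0.306
grasp_force: 8.0
```

>>> {"api": "carry_out", "payload": {
  "increments": "0 0 -0.005 0 0 0 1;0 0 -0.005 0 0 0 1;0 0 -0.005 0 0 0 1"
}}

```text
clock: 14.17
ee_pos: [0.5857, -0.0391, 0.0163]
ee_rot: [-0.027, 1.0, 0.0, 0.0]
force: [-1.5, 0.3, 5.4]
finger_gap: 0.311
grasp_force: 8.0
```

```bash
python3 st.py
```

```text
14.17 [585.7 -39.1  16.3] zax [ 0.  0. -1.] yax [-0.054  0.999  0.   ] F [-1.53  0.27  5.4 ] gap 0.311 tip [585.7 -39.1  -0.7] q [-0.57  0.45  0.7   1.85 -0.35  0.97  1.9 ]
```

The spool is standing on the pan (5.4 N contact). Opening, then rising.

>>> {"api": "carry_out", "payload": {
  "increments": "0 0 0.003 0 0 0 0;0 0 0.003 0 0 0 0;0 0 0.003 0 0 0 0;0 0 0.003 0 0 0 0;0 0 0.003 0 0 0 0"
}}

```text
clock: 14.58
ee_pos: [0.5855, -0.0391, 0.0163]
ee_rot: [-0.027, 1.0, -0.0, -0.0]
force: [-0.1, 0.7, -0.5]
finger_gap: 0.494
grasp_force: 0.0
```

>>> {"api": "carry_out", "payload": {
  "increments": "0 0 0.1 0 0 0 0;0 0 0.2 0 0 0 0;0 0 0.35 0 0 0 0;0 0 0.5 0 0 0 0;0 0 0.7 0 0 0 0;0 0 0.9 0 0 0 0;0 0 0.9 0 0 0 0"
}}

```text
clock: 15.17
ee_pos: [0.5885, -0.0397, 0.1571]
ee_rot: [-0.027, 1.0, 0.0, 0.004]
force: [-0.3, -0.5, 1.4]
finger_gap: 0.501
grasp_force: 0.0
```

```bash
python3 - <<'E'
import st
from h import *
c=bot.calibration("wrist");im=bot.get_image("wrist");cv2.imwrite("pics/w6.png",im)
pr=proj("wrist",[[.5857,-.0391,.068],[.5857,-.0391,.022],[.5857-.03,-.0391,.068]],c);print(np.round(pr))
x,y=pr[0].astype(int);g=im[y-45:y+45,x-60:x+60]
for r in range(0,90,4): print("".join(" .:-=+*#%@"[min(9,v//26)] for v in g[r].min(1)[::2]))
E
```

```text
15.17 [588.5 -39.7 157.1] zax [ 0.008  0.001 -1.   ] yax [-0.053  0.999  0.   ] F [-0.3  -0.49  1.4 ] gap 0.501 tip [588.6 -39.7 140.1] q [-0.65  0.29  0.78  1.72 -0.21  1.22  1.8 ]
[[279. 206.]
 [279. 195.]
 [280. 175.]]
++-****=+==============+%==============@%%%%%%%%%%%%#%#%##%#
---++=+=++++=++++==++++++++++++++++++++%@@%@@@@@@@@@%%%%%%%#
---=+=++=+===+++=+=++++==+=+++++==+++=+*%%@%%%%@@@%%%%%%%%%*
---=+++=+++++++++++++++++++++++=+++====*%%%%%@@%%%%%%%%%%%%*
---==%%%==+++++=++==+==++++++++++++++++*%%%%%@%%%%%%%%%%%%%+
---==%%%=+=======+++++=+==++++=+++=+++=@%%%%%%%%%%%%%%%%%%%+
---==%%%=+++=+=++++=++++++==++++++==++=@@@%%@@%@%%%%%%%%%%%=
----=%%%=====+=====+=+====+--------+=+=@%%%%%%%%#%%%%%%%%%%=
----=%%%==================-==+++++=---=%%%%%%%%############+
----=%%%*=================++++++++++=-+%%%%%%%%#%#%%###%%%#+
----=*%%#====+=+===+=+++=++++++++++++==*%%%%%%##########%#*+
---:-=%%#======+--------+++++----+++++=*%%################*+
::::--==---=------------====++=++++++=-###################*+
-:::----------------------==++++++===--###################++
::::---------+===------------====-===+=###################+=
+===-****---------------#-------------+###################==
+====#####**********----###***#####*######################==
+===+#**##################################################==
+====#*#*#######*########################################*==
+====####################################################*==
++===***##***#*#*##*########*############################+==
====:   +++++=====+=+++++++++++++++++++++++++++++++++.  .*+#
##%*        *####################################        -##
```

The spool stands upright on the pan near the expected pixel. Next is the weigh key.

>>> {"api": "carry_out", "payload": {
  "increments": "0 -0.2 0.3 0 0 0 1;0 -0.5 0.3 0 0 0 1;0 -0.8 0.3 0.016 -0.333 0 1;0 -1 0.3 0.016 -0.333 0 1;0 -1 0.3 0.016 -0.333 0 1;0 -1 0.3 0.016 -0.333 0 1;0 -1 0.3 0.016 -0.333 0 1;0 -1 0.3 0.016 -0.333 0 1"
}}

```text
clock: 15.88
ee_pos: [0.5825, -0.1889, 0.1944]
ee_rot: [-0.025, 0.966, 0.007, 0.259]
force: [0.7, -0.4, 0.4]
finger_gap: 0.031
grasp_force: 0.0
```

>>> {"api": "carry_out", "payload": {
  "increments": "0.14 -0.43 -0.45 0 0 0 1;0.14 -0.43 -0.45 0 0 0 1;0.14 -0.43 -0.45 0 0 0 1;0.14 -0.43 -0.45 0 0 0 1;0.14 -0.43 -0.45 0 0 0 1"
}}

```text
clock: 16.3
ee_pos: [0.6066, -0.255, 0.1261]
ee_rot: [-0.026, 0.966, 0.004, 0.256]
force: [-1.8, -0.1, 0.4]
finger_gap: 0.009
grasp_force: 0.0
```

```bash
python3 st.py
```

```text
16.3 [ 606.6 -255.   126.1] zax [ 0.495  0.021 -0.869] yax [-0.052  0.999 -0.006] F [-1.76 -0.11  0.44] gap 0.009 tip [ 615.  -254.7  111.3] q [-0.43  0.17  1.    2.04 -0.7   0.68  2.64]
```

Joint 7 is near its limit (2.64 of 2.65). I'll turn the tool about 15° about its own axis to back off before pressing.

>>> {"api": "carry_out", "payload": {
  "increments": "0 0 0.03 -0.04 -0.002 0.07 1;0 0 0.03 -0.083 -0.004 0.144 1;0 0 0.03 -0.083 -0.004 0.144 1;0 0 0.03 -0.083 -0.004 0.144 1"
}}

```text
clock: 16.63
ee_pos: [0.6057, -0.2527, 0.1256]
ee_rot: [-0.099, 0.962, -0.01, 0.252]
force: [-0.4, -0.8, -0.0]
finger_gap: 0.007
grasp_force: 0.0
```

```bash
python3 - <<'E'
import st
from h import *
A=lambda p:((p[0]+.5)/5.9-.5+290,(p[1]+.5)/5.9-.5+160)
print("visor edge",onz("top",A((565,193)),.16))
s=bot.get_state()
r=st.r
tz=np.array([.4984,.026,-.867]);P=np.array([.6468,-.2524,.0614])
for k in(20,8,0): print(k,np.round((P-k/1000*tz-s["ee_pos"])/.15,3))
E
```

```text
16.63 [ 605.7 -252.7  125.6] zax [ 0.488  0.032 -0.872] yax [-0.186  0.98  -0.068] F [-0.43 -0.81 -0.02] gap 0.007 tip [ 614.  -252.1  110.8] q [ 0.08  0.13  0.42  2.01 -0.54  0.64  2.65]
visor edge [ 0.65251896 -0.19841307  0.16      ]
20 [ 0.208 -0.002 -0.312]
8 [ 0.248  0.    -0.382]
0 [ 0.274  0.002 -0.428]
```

Turning that way pushes joint 7 into its limit, so I turn the other way and re-read.

>>> {"api": "carry_out", "payload": {
  "increments": "0 0 0.03 0.06 0.003 -0.1 1;0 0 0.03 0.12 0.006 -0.21 1;0 0 0.03 0.12 0.006 -0.21 1;0 0 0.03 0.12 0.006 -0.21 1;0 0 0.03 0.12 0.006 -0.21 1"
}}

```text
clock: 17.05
ee_pos: [0.6051, -0.2534, 0.1299]
ee_rot: [0.084, 0.963, 0.04, 0.251]
force: [-0.0, -0.6, 0.2]
finger_gap: 0.004
grasp_force: 0.0
```

```bash
python3 st.py
```

```text
17.05 [ 605.1 -253.4  129.9] zax [ 0.491  0.034 -0.871] yax [0.142 0.983 0.118] F [-0.02 -0.63  0.22] gap 0.004 tip [ 613.5 -252.8  115.1] q [ 0.05  0.12  0.47  2.01 -0.55  0.65  2.28]
```

>>> {"api": "carry_out", "payload": {
  "increments": "0.06 0 -0.1 -0.039 -0.002 0.067 1;0.12 0 -0.19 -0.039 -0.002 0.067 1;0.178 0 -0.283 -0.039 -0.002 0.067 1;0.178 0 -0.283 -0.039 -0.002 0.067 1;0.178 0 -0.283 -0.039 -0.002 0.067 1"
}}

```text
clock: 17.47
ee_pos: [0.6311, -0.2531, 0.0863]
ee_rot: [0.026, 0.967, 0.024, 0.252]
force: [0.1, 1.1, -0.2]
finger_gap: 0.006
grasp_force: 0.0
```

```bash
cat > fw.py <<'E'
import st
from st import *
import sys
P=np.array(eval(sys.argv[1]))/1000;tz=np.array([.4984,.026,-.867])
d=P-s["ee_pos"];k=d@tz
print("remaining axial mm",round(k*1000,1),"lateral",np.round((d-k*tz)*1000,1),"axialF",round(-s["force"]@r[:,2],2),"pad",s["grasp_force"])
E
python3 fw.py 646.8,-252.4,61.4
```

```text
17.47 [ 631.1 -253.1   86.3] zax [ 0.488  0.033 -0.872] yax [0.038 0.998 0.059] F [ 0.11  1.06 -0.16] gap 0.006 tip [ 639.4 -252.6   71.4] q [ 0.08  0.23  0.42  2.   -0.66  0.58  2.49]
remaining axial mm 29.4 lateral [ 1.  -0.   0.6] axialF -0.23 pad 0.0
```

>>> {"api": "carry_out", "payload": {
  "increments": "0.025 0.001 -0.04 0.022 0.001 -0.038 1;0.05 0.002 -0.08 0.022 0.001 -0.038 1;0.073 0.004 -0.115 0.022 0.001 -0.038 1;0.073 0.004 -0.115 0.022 0.001 -0.038 1;0.073 0.004 -0.115 0.022 0.001 -0.038 1"
}}

```text
clock: 17.88
ee_pos: [0.642, -0.2532, 0.0696]
ee_rot: [0.06, 0.965, 0.033, 0.252]
force: [0.4, -0.1, -0.1]
finger_gap: 0.003
grasp_force: 0.0
```

```bash
python3 fw.py 646.8,-252.4,61.4
```

```text
17.88 [ 642.  -253.2   69.6] zax [ 0.49   0.033 -0.871] yax [0.099 0.991 0.093] F [ 0.43 -0.13 -0.12] gap 0.003 tip [ 650.3 -252.6   54.8] q [ 0.08  0.27  0.41  1.99 -0.72  0.56  2.46]
remaining axial mm 9.5 lateral [0.1 0.5 0.1] axialF -0.31 pad 0.0
```

Now the press: 4 mm, check, then the rest.

>>> {"api": "carry_out", "payload": {
  "increments": "0.007 0 -0.0115 0 0 0 1;0.014 0.001 -0.023 0 0 0 1;0.014 0.001 -0.023 0 0 0 1"
}}

```text
clock: 18.13
ee_pos: [0.6444, -0.2536, 0.0665]
ee_rot: [0.061, 0.965, 0.033, 0.252]
force: [-1.2, 1.0, 1.7]
finger_gap: 0.007
grasp_force: 1.2
```

```bash
python3 fw.py 646.8,-252.4,61.4
```

```text
18.13 [ 644.4 -253.6   66.5] zax [ 0.491  0.032 -0.87 ] yax [0.101 0.99  0.094] F [-1.19  0.96  1.71] gap 0.007 tip [ 652.7 -253.1   51.7] q [ 0.09  0.28  0.41  1.99 -0.73  0.56  2.46]
remaining axial mm 5.7 lateral [-0.4  1.1 -0.2] axialF 2.04 pad 1.2193066719711965
```

>>> {"api": "carry_out", "payload": {
  "increments": "0.01 0.002 -0.0175 0 0 0 1;0.02 0.003 -0.035 0 0 0 1;0.02 0.003 -0.035 0 0 0 1;0.02 0.003 -0.035 0 0 0 1;0.02 0.003 -0.035 0 0 0 1;0.02 0.003 -0.035 0 0 0 1;0.02 0.003 -0.035 0 0 0 1;0.02 0.003 -0.035 0 0 0 1"
}}

```text
clock: 18.8
ee_pos: [0.6473, -0.2534, 0.0615]
ee_rot: [0.061, 0.965, 0.033, 0.252]
force: [-2.8, -3.0, 4.9]
finger_gap: 0.006
grasp_force: 2.7
```

```bash
python3 fw.py 646.8,-252.4,61.4
```

```text
18.8 [ 647.3 -253.4   61.5] zax [ 0.491  0.032 -0.87 ] yax [0.102 0.99  0.094] F [-2.76 -3.03  4.88] gap 0.006 tip [ 655.7 -252.8   46.7] q [ 0.09  0.29  0.4   1.98 -0.74  0.55  2.47]
remaining axial mm -0.2 lateral [-0.4  1.  -0.2] axialF 5.7 pad 2.695448560436944
```

Weigh is pressed (5.7 N, about 8 mm, held). Retreating and going to the print bar.

>>> {"api": "carry_out", "payload": {
  "increments": "-0.05 -0.003 0.087 0 0 0 1;-0.167 -0.009 0.289 0 0 0 1;-0.167 -0.009 0.289 0 0 0 1;-0.167 -0.009 0.289 0 0 0 1"
}}

```text
clock: 19.13
ee_pos: [0.6224, -0.2536, 0.1057]
ee_rot: [0.061, 0.965, 0.033, 0.253]
force: [0.0, 0.0, -0.7]
finger_gap: 0.004
grasp_force: 0.0
```

>>> {"api": "carry_out", "payload": {
  "increments": "-0.14 0.16 -0.06 0 0 0 1;-0.275 0.33 -0.225 0 0 0 1;-0.275 0.33 -0.225 0 0 0 1;-0.275 0.33 -0.225 0 0 0 1;-0.275 0.33 -0.225 0 0 0 1"
}}

```text
clock: 19.55
ee_pos: [0.5809, -0.2038, 0.0699]
ee_rot: [0.06, 0.965, 0.033, 0.251]
force: [0.1, -0.3, 0.1]
finger_gap: 0.009
grasp_force: 0.0
```

```bash
python3 fw.py 600.9,-204.8,36.4
```

```text
19.55 [ 580.9 -203.8   69.9] zax [ 0.49   0.034 -0.871] yax [0.1   0.991 0.095] F [ 0.11 -0.33  0.12] gap 0.009 tip [ 589.2 -203.2   55.1] q [ 0.    0.11  0.43  2.16 -0.62  0.49  2.36]
remaining axial mm 38.9 lateral [ 0.6 -2.1  0.3] axialF 0.06 pad 0.0
```

>>> {"api": "carry_out", "payload": {
  "increments": "0.035 -0.003 -0.06 0 0 0 1;0.07 -0.006 -0.115 0 0 0 1;0.1 -0.008 -0.167 0 0 0 1;0.1 -0.008 -0.167 0 0 0 1;0.1 -0.008 -0.167 0 0 0 1"
}}

```text
clock: 19.97
ee_pos: [0.5964, -0.2064, 0.0455]
ee_rot: [0.061, 0.965, 0.033, 0.252]
force: [-1.0, 0.1, -0.4]
finger_gap: 0.004
grasp_force: 0.0
```

>>> {"api": "carry_out", "payload": {
  "increments": "0.007 0 -0.0115 0 0 0 1;0.014 0.001 -0.023 0 0 0 1;0.014 0.001 -0.023 0 0 0 1"
}}

```text
clock: 20.22
ee_pos: [0.5985, -0.2062, 0.0427]
ee_rot: [0.061, 0.965, 0.033, 0.253]
force: [-1.2, -0.4, 1.8]
finger_gap: 0.003
grasp_force: 1.0
```

```bash
python3 fw.py 600.9,-204.8,36.4
```

```text
20.22 [ 598.5 -206.2   42.7] zax [ 0.492  0.032 -0.87 ] yax [0.101 0.99  0.094] F [-1.16 -0.42  1.84] gap 0.003 tip [ 606.8 -205.6   27.9] q [ 0.03  0.19  0.39  2.15 -0.74  0.45  2.47]
remaining axial mm 6.7 lateral [-0.9  1.2 -0.5] axialF 2.19 pad 0.9893642086171894
```

>>> {"api": "carry_out", "payload": {
  "increments": "0.011 0.001 -0.02 0 0 0 1;0.0225 0.002 -0.039 0 0 0 1;0.0225 0.002 -0.039 0 0 0 1;0.0225 0.002 -0.039 0 0 0 1;0.0225 0.002 -0.039 0 0 0 1;0.0225 0.002 -0.039 0 0 0 1;0.0225 0.002 -0.039 0 0 0 1;0.0225 0.002 -0.039 0 0 0 1"
}}

```text
clock: 20.88
ee_pos: [0.6018, -0.206, 0.0369]
ee_rot: [0.061, 0.965, 0.033, 0.253]
force: [-1.7, -1.6, 5.4]
finger_gap: 0.008
grasp_force: 2.7
```

```bash
python3 fw.py 600.9,-204.8,36.4
```

```text
20.88 [ 601.8 -206.    36.9] zax [ 0.492  0.032 -0.87 ] yax [0.102 0.99  0.094] F [-1.72 -1.65  5.41] gap 0.008 tip [ 610.1 -205.5   22.1] q [ 0.04  0.21  0.38  2.14 -0.77  0.44  2.49]
remaining axial mm 0.0 lateral [-0.9  1.2 -0.5] axialF 5.6 pad 2.653285377746215
```

Print is pressed. Retreating clear, then a numeric check of the spool and handing in.

>>> {"api": "carry_out", "payload": {
  "increments": "-0.05 -0.003 0.087 0 0 0 1;-0.2 -0.01 0.346 0 0 0 1;-0.5 -0.02 0.8 0 0 0 1;-0.5 -0.02 0.8 0 0 0 1;-0.5 -0.02 0.8 0 0 0 1;-0.5 -0.02 0.8 0 0 0 1;-0.5 -0.02 0.8 0 0 0 1"
}}

```text
clock: 21.47
ee_pos: [0.5264, -0.2077, 0.1561]
ee_rot: [0.061, 0.965, 0.033, 0.252]
force: [-0.7, 0.4, -0.4]
finger_gap: 0.004
grasp_force: 0.0
```

```bash
python3 - <<'E'
import st
from h import *
im=bot.get_image("top");cv2.imwrite("pics/top9.png",im);z=cv2.imread("pics/top0.png")
d=cv2.absdiff(im,z).max(2)
print("top expect",proj("top",[[.5857,-.0391,.068]]),"pan diff")
print("keys diff",d[195:232,350:405].mean())
def blobs(t,x0,y0,x1,y1,f):
    n,l,s,c=cv2.connectedComponentsWithStats(f(t[y0:y1,x0:x1]).astype(np.uint8)); return [(s[i,2:].tolist(),np.round(c[i]+[x0,y0],1).tolist()) for i in range(1,n) if s[i,4]>20]
print("pan",blobs(d[...,None].repeat(3,2),292,200,345,250,lambda g:g[...,0]>25))
print("rack diff",d[215:258,142:212].mean(), blobs(z,150,225,215,255,lambda g:g.min(2)>150),blobs(im,150,225,215,255,lambda g:g.min(2)>150))
s9=bot.get_image("side");cv2.imwrite("pics/side9.png",s9);ds=cv2.absdiff(s9,cv2.imread("pics/side0.png")).max(2)
print("side expect",proj("side",[[.5857,-.0391,.068],[.5857,-.0391,.022]]),blobs(ds[...,None].repeat(3,2),268,190,325,240,lambda g:g[...,0]>30))
E
```

```text
21.47 [ 526.4 -207.7  156.1] zax [ 0.491  0.034 -0.871] yax [0.1   0.99  0.095] F [-0.73  0.42 -0.4 ] gap 0.004 tip [ 534.7 -207.1  141.4] q [-0.03 -0.14  0.47  2.17 -0.31  0.66  2.1 ]
top expect [[320.39616419 222.44375276]] pan diff
keys diff 5.148894348894349
pan [([14, 6, 43], [322.3, 227.3])]
rack diff 9.433222591362126 [([10, 14, 137], [162.5, 239.5]), ([41, 7, 160], [200.0, 252.0])] [([11, 15, 144], [162.5, 239.7]), ([42, 8, 175], [199.9, 251.8])]
side expect [[296.18366502 200.95389476]
 [296.41786656 217.47999624]] [([12, 8, 62], [296.5, 202.0]), ([13, 11, 89], [296.9, 213.3])]
```

The spool stands upright where expected, and the chalk has not moved. Handing in.

```bash
python3 -c "
from bench import bot
print(bot.hand_in())"
```

```text
the job is handed in; nothing more can be done
None
```

I pressed zero with the pan empty, stood the spool upright in the middle of the pan, then pressed weigh and print (each about 8 mm down at under 6 N), and handed the job in at about 21.5 s; no verdict came back, and joint 7 read 2.65 rad, right at its limit, at one point before the weigh press.

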